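Push the box-section offcut through the throat into the drop chute

TASK

Clear the short box-section offcut from the raised deck of the parts station: slide it back along the deck, without lifting it, until it sits square against the stop bar, then slide it to the right along the bar, out through the throat and off the ledge, so that it drops down the chute into the tray. Push gently, pressing the offcut or the fingers against the station with no more than about 20 N, and leave the die ring on the deck where it is.

Things in the scene. Friction and masses are not known exactly. Their poses are not given: they have to be found in the camera images.
- station: Fixed grey sheet-steel parts station on the bench. Origin at bench level under its deck; x away from the robot at yaw 0, y left, z up; all numbers (m) of the station are in this frame. Flat deck: top z 0.130, x -0.135 to 0.120, y -0.100 to 0.110. Its right edge, y -0.100, is the ledge. A fixed rail 24 mm high shuts the ledge at x -0.135 to -0.020 (y -0.100 to -0.094).
- deck (a point): Centre of the deck top (station x 0, y 0, z 0.130). A stop bar lies across the deck (y -0.094 to 0.098, 10 mm thick, 32 mm high), clamped with its front face anywhere from x 0.050 to 0.090: not measured, find it by feel. It holds still under pushes below 50 N.
- ledge (a point): Point on the ledge, station (0.030, -0.100, 0.130). The bar carries a cheek, a wall 6 mm thick, 32 mm high at y -0.094 to -0.088, from 65 to 127 mm in front of the bar's face. The 65 mm gap between cheek and bar is the throat, the only way off the ledge; it moves with the bar.
- tray (a point): Centre of the tray floor, station (0.037, -0.236, 0.006). The chute, 0.143 wide (x -0.035 to 0.108), falls steeply from just below the ledge to this open tray (y -0.293 to -0.180, walls 60 mm high).
- offcut: Loose piece of steel box section, 60 mm long along its x (open ends), 50 mm wide along y, 30 mm high, walls 4 mm, 0.25 to 0.4 kg, friction 0.45 to 0.6. Origin: centre of its underside. Starts flat on the deck, within 0.25 rad of the station's yaw, 25 to 110 mm in front of the bar. Fits the throat only lying square against the bar, its length along the station's x; turned, it may wedge.
- ring: Loose dark turned die ring, 60 mm across, 16 mm high, on the front right part of the deck. Origin: centre of its underside. To be left alone.

How it is judged:
On the way:
1. the offcut, lying flat on the deck and square to it, has entered the throat (y of offcut in the frame of station between -0.106 and -0.072 m and z of offcut in the frame of station above 0.122 m and angle between the x axis of offcut and the x axis of station, either way round below 0.15 rad).
At the end, for the whole second after the job is handed in: The offcut lies at rest (under 20 mm/s) in the chute's tray: its origin between the chute walls (station x -0.035 to 0.108, y -0.295 to -0.125) and less than 75 mm above the bench. The die ring is within 15 mm of where it started (x of offcut in the frame of station between -0.035 and 0.108 m and y of offcut in the frame of station between -0.295 and -0.125 m and z of offcut in the frame of station below 0.075 m and linear speed of offcut below 0.02 m/s and distance of ring from where it was at the start of the episode below 0.015 m); the robot touches nothing.
It fails at once if the offcut is pressed against the station (deck, bar, cheek or rail) with more than 25 N while on the deck (contact force between offcut and station above 25 N and z of offcut in the frame of station above 0.125 m).
It fails at once if the fingers press on the station with more than 25 N (contact force between the fingers and station above 25 N).
It fails at once if the offcut is lifted more than 15 mm off the deck (z of offcut in the frame of station above 0.145 m).
It fails at once if the die ring is moved more than 15 mm (distance of ring from where it was at the start of the episode above 0.015 m).
It also fails if it takes over 64 s, if anything falls off the work surface, if the arm or the gripper's body presses on something with over 40 N, if the wrist force passes 120 N, or if a joint passes its speed limit or range.

ROBOT

A 6-joint arm with a two-finger parallel gripper is mounted at the origin on a cart in front of the work surface, level with it; the furniture and walls round the work are solid. World frame = base frame: x ahead of the robot, y to its left, z up, the work surface at z = 0. Lengths are in m, angles in rad, forces in N, time in s.
With the tool pointing down it reaches from about 0.25 to 0.8 m from the base axis. Payload 8.5 kg.
Tool frame: the origin (TCP) lies at the very end of the fingers, on their centre line; the grasp point (between the pads) lies 19 mm behind it; z points along the fingers, y is the line along which they close (so a half turn about z gives the same grasp; the last joint's range is limited). The gripper opens to 85 mm and grips with 20 to 120 N. Pads are 22 mm wide; open, the fingers measure 114 mm over their backs; the gripper's body (76 mm by 85 mm) begins 54 mm behind the grasp point. The pads swing forward as they close: fully open they stand 13 mm farther back than shut.
Start: joints at [-1.194, 0.238, -0.013, 1.319, 0, 1.571], TCP at [0.193, -0.488, 0.192] pointing down, gripper open.
Joint ranges: [-2.66, 2.66], [-1.03, 1.9], [-1.14, 1.46], [-1.82, 2.27], [-1.45, 1.34], [-3.14, 3.14]. Speed limits (rad/s): [2.22, 2.22, 2.79, 3.14, 3.14, 3.14].

INTERFACE

Orientations are given as a rotation vector (axis times angle).
In Python, from station import robot gives the robot as it stands.
- The arm moves only by the shell command python3 -m crank 'ROWS' [OPENING]. ROWS is JSON, a list of rows, each a list of 6 numbers: the shift along the tool's x, y, z in units of 25 mm (1.0 is 25 mm), then the turn, a rotation vector about the tool's x, y, z in units of 5 degrees (1.0 is 5 degrees). In form: [[x, y, z, ax, ay, az], ...]. A call has 1 to 10 rows; each row shifts and turns the commanded pose from where the row before left it, along the tool's axes as they then stand; what a row does not reach is not made up. A row lasts 1/8 s, in which the tool goes at most 62.5 mm and 10.7 degrees, less where a joint would pass 70% of its speed; a pose out of reach is approached as far as the arm can. A call is refused whole if a number of a shift passes 1 or a number of a turn 1, either way. A call with a gripper value outside its range is refused whole. OPENING is the opening, from 0 (shut) to 1 (fully open), set as the call begins (- or left out, the last holds). The fingers move at their own pace and stop on an object; the grip force is fixed at half the most. Time passes only in rows, so rows that do not move let the fingers close. It gives the time, the measured TCP pose, the force, the opening and the grip force at its end, in the units of the state.
- robot.state(): the state, without advancing time (a new reading comes with each control period).
- robot.capture(name): name is "scene" or "top" or "wrist"; returns (picture, depth): 400x640x3 uint8, red, green, blue; 400x640 float32, m along the optical axis (not along the pixel's ray), 0 where there is no reading.
- robot.get_calibration(name): a dict with "intrinsics" (3x3 intrinsics, pixels), "pose" (4x4, takes a point from camera to world coordinates). Camera axes: x right, y up, looking along -z (the intrinsics and any distortion apply to the point x, -y, -z); pixel columns grow to the right and rows downward; lengths in m; the calibration is good to about 2 mm. A picture is of the moment at which its call begins: read the wrist's pose just before it. get_calibration takes no time and is no camera call; for the wrist camera it gives the pose at the moment of the call.
- robot.job_done(): hands the job in; it is judged then, once.
The state is a dict: "clock": time; "joint_pos": joint angles; "qvel": joint speeds; "tau": joint torques, N m; "eef_pos": TCP position; "tcp_rot": TCP orientation; "force": force on the tool from outside, world axes, zero at the start; "ft_torque": the same for the moment, N m; "opening": finger opening in m; "grip_force": force on a finger pad.
Only numpy, scipy, OpenCV 4.12 (cv2) and the standard library are available. Lean on these libraries where they do the work, as an engineer would, in place of code of your own. Each camera call takes 0.05 s, during which the arm holds its last target. There are 200 camera calls.

## Working session

There is one attempt and no reset: what is moved stays moved. The work goes in short steps, Python scripts to look and compute and a shell command to move; the robot and the scene stay as the last step left them, time stands still between calls to the robot, and variables do not carry over. Pictures are saved under pics/ and viewed, at most 10 in all, crops included, and the job is handed in when it is done.

```bash
mkdir -p pics; ls
python3 - <<'E'
from station import robot
import cv2,numpy as np
print(robot.state())
for n in ["top","scene"]:
    p,d=robot.capture(n); np.savez(n+".npz",p=p,d=d,**robot.get_calibration(n))
    cv2.imwrite(f"pics/{n}.png",p[:,:,::-1]); print(robot.get_calibration(n))
E
```

```text
pics
{'clock': 0.0, 'joint_pos': array([-1.19400283e+00,  2.38773210e-01, -1.42357431e-02,  1.31918152e+00,
        3.92940299e-06,  1.57082386e+00]), 'qvel': array([ 0.00101917, -0.00018253,  0.00059108, -0.0002005 , -0.00119433,
       -0.0008462 ]), 'tau': array([-2.24202731e-04, -5.38780832e+01,  3.46434760e+01,  1.85744371e-02,
        2.12839547e-05,  3.05350045e-05]), 'eef_pos': array([ 0.19300336, -0.48774874,  0.19118883]), 'tcp_rot': array([-3.08466667e+00, -5.88071746e-01,  4.03927994e-04]), 'force': array([-0.76935758, -0.09525916,  0.72534102]), 'ft_torque': array([-0.03592911, -0.00355133,  0.01599324]), 'grip_force': 0.0, 'opening': 0.08558354804364944}
{'intrinsics': array([[427.49513926,   0.        , 323.1299628 ],
       [  0.        , 427.49513926, 201.85997831],
       [  0.        ,   0.        ,   1.        ]]), 'pose': array([[ 0.02429688,  0.984269  , -0.1749977 ,  0.38029351],
       [-0.99959938,  0.0264611 ,  0.01004411, -0.16218496],
       [ 0.01451674,  0.17468355,  0.98451761,  0.95552346],
       [ 0.        ,  0.        ,  0.        ,  1.        ]])}
{'intrinsics': array([[515.14022604,   0.        , 317.12631882],
       [  0.        , 515.14022604, 194.78284024],
       [  0.        ,   0.        ,   1.        ]]), 'pose': array([[ 0.84148778,  0.22726727, -0.49015089,  0.00482414],
       [-0.54022121,  0.36687309, -0.75734087, -0.93263396],
       [ 0.00770438,  0.90208299,  0.43149382,  0.5650824 ],
       [ 0.        ,  0.        ,  0.        ,  1.        ]])}
```

View pics/top.png

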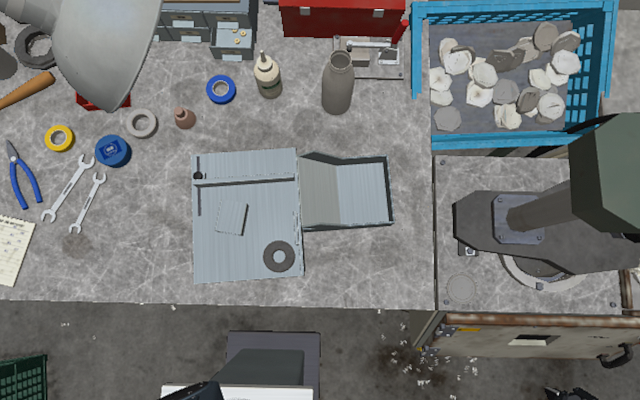

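View pics/scene.png

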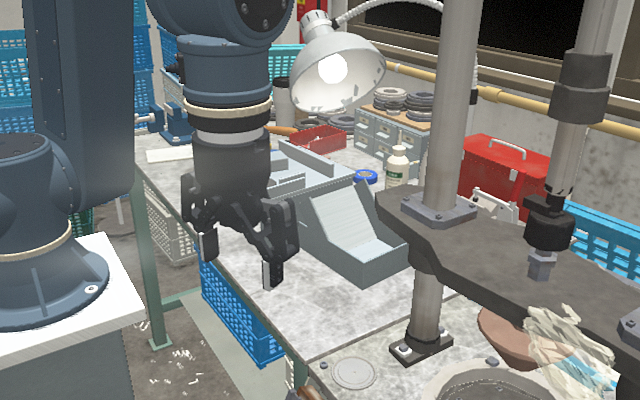

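The top view shows the deck with corners near (192,155), (298,149), (303,276) and (194,283). The bar is at row ~180, the offcut at ~(232,218), the ring at (278,256) and the tray on the right. Next I'll take an enlarged crop.

Run:
```python
import cv2,numpy as np
p=np.load("top.npz")["p"][140:295,180:400]
cv2.imwrite("pics/crop.png",cv2.resize(p[:,:,::-1],None,fx=3.6,fy=3.6,interpolation=cv2.INTER_CUBIC))
```

```text
(no output)
```

View pics/crop.png

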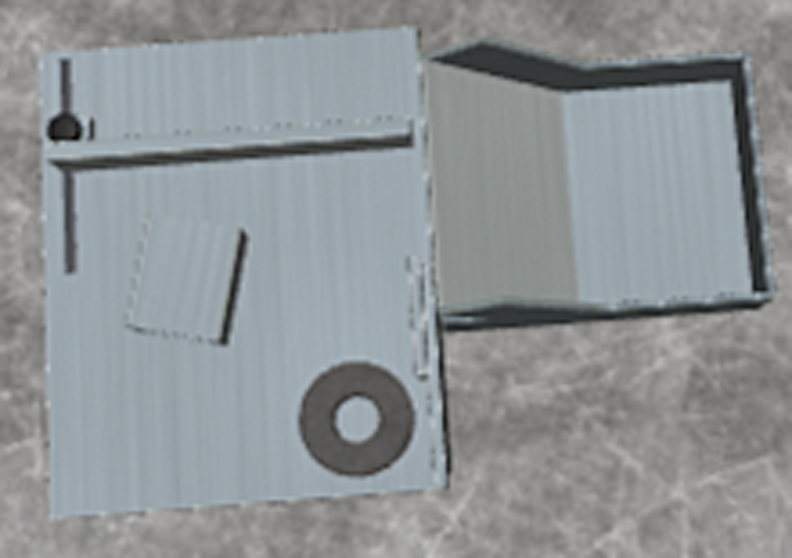

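The enlarged crop shows these pixel positions:
- **Deck corners:** (40,52), (416,27), (447,487), (50,517)
- **Bar foot, front:** (60,168) to (412,147)
- **Offcut top:** (148,216), (240,230), (221,343), (130,326)
- **Ring centre:** (357,419)

```bash
cat > h.py <<'E'
import numpy as np
def ray(name,uv,z):
    c=np.load(name+".npz");K=c["intrinsics"];T=c["pose"]
    v=np.array([(uv[0]-K[0,2])/K[0,0],-(uv[1]-K[1,2])/K[1,1],-1])
    d=T[:3,:3]@v; o=T[:3,3]
    return o+d*(z-o[2])/d[2]
E
python3 - <<'E'
from h import *
from scipy.optimize import least_squares
C=lambda u,v:(180+u/3.6-.36,140+v/3.6-.36)
P=np.array([ray("top",C(*q),.13)[:2] for q in [(40,52),(416,27),(447,487),(50,517)]])
S=np.array([(.12,.11),(.12,-.1),(-.135,-.1),(-.135,.11)])
R=lambda a:np.array([[np.cos(a),-np.sin(a)],[np.sin(a),np.cos(a)]])
f=lambda t:(S@R(t[2]).T+t[:2]-P).ravel()
s=least_squares(f,[.5,0,0]);t=s.x;print("station",t,"res",s.fun.round(4))
np.save("st.npy",t)
inv=lambda p:((p[:2]-t[:2])@R(t[2])).round(4)
for q in [(60,168),(412,147)]:print("bar",inv(ray("top",C(*q),.13)))
for q in [(148,216),(240,230),(221,343),(130,326)]:print("off",inv(ray("top",C(*q),.16)))
print("ring",inv(ray("top",C(357,419),.146)))
for q in [(408,258),(424,378)]:print("cheek",inv(ray("top",C(*q),.162)))
E
```

```text
station [ 0.50864199 -0.02509865  0.09906858] res [ 0.0006  0.0009  0.001  -0.0008 -0.0007 -0.0007 -0.0009  0.0006]
bar [0.0528 0.0997]
bar [ 0.0509 -0.0925]
off [0.0168 0.0464]
off [ 0.0059 -0.0012]
off [-0.0526  0.0112]
off [-0.0404  0.0576]
ring [-0.0959 -0.0554]
cheek [-0.0156 -0.0879]
cheek [-0.0785 -0.0922]
```

Station is at (0.509, -0.025) with yaw 0.099. The bar face is at x≈0.051, and the offcut centre is at station (-0.0176, 0.0285) with yaw ≈ -0.20. I'll straddle its width, grip it lightly, and slide it. The first move is to rise, turn and travel.

```bash
python3 -m crank '[[0,0,-0.2,0,0,0.913],[0,0,-0.2,0,0,0.913],[0,0,-0.2,0,0,0.913],[0,0,-0.2,0,0,0.913],[0,0,-0.2,0,0,0.913],[0,0,-0.2,0,0,0.913]]' 1 && python3 -m crank '[[0.45,-0.94,0,0,0,0],[0.45,-0.94,0,0,0,0],[0.45,-0.94,0,0,0,0],[0.45,-0.94,0,0,0,0],[0.45,-0.94,0,0,0,0],[0.45,-0.94,0,0,0,0],[0.45,-0.94,0,0,0,0],[0.45,-0.94,0,0,0,0],[0.45,-0.94,0,0,0,0],[0.45,-0.94,0,0,0,0]]'
python3 -m crank '[[0.45,-0.94,0,0,0,0],[0.45,-0.94,0,0,0,0],[0.45,-0.94,0,0,0,0],[0.45,-0.94,0,0,0,0],[0.45,-0.94,0,0,0,0],[0.45,-0.94,0,0,0,0],[0.45,-0.94,0,0,0,0],[0.45,-0.94,0,0,0,0],[0,0,0,0,0,0],[0,0,0,0,0,0]]'
cat > rel.py <<'E'
# remaining shift in tool units to a station-frame target (x,y,z,yaw)
import sys
from h import *
from station import robot
from scipy.spatial.transform import Rotation as Ro
s=robot.state();t=np.load("st.npy");x,y,z,a=map(float,sys.argv[1:5])
Rt=Ro.from_rotvec(s["tcp_rot"]);c=Ro.from_euler("z",t[2])
w=c.apply([x,y,z])+[t[0],t[1],0]
G=c*Ro.from_euler("z",a)*Ro.from_euler("x",np.pi)
print("clock",round(s["clock"],2),"station pos",c.inv().apply(s["eef_pos"]-[t[0],t[1],0]).round(4),"F_st",c.inv().apply(s["force"]).round(1),"open",round(s["opening"],4))
print("shift units",(Rt.inv().apply(w-s["eef_pos"])/.025).round(2),"turn units",(np.degrees((Rt.inv()*G).as_rotvec())/5).round(2))
E
python3 rel.py -0.0176 0.0285 0.180 -0.20
```

```text
clock: 0.85
eef_pos: [0.1931, -0.4879, 0.2216]
tcp_rot: [-3.137, 0.163, 0.001]
force: [1.0, -0.2, 0.2]
opening: 0.0854
grip_force: 0.0
clock: 2.1
eef_pos: [0.329, -0.2648, 0.2216]
tcp_rot: [-3.137, 0.159, 0.001]
force: [0.1, 0.2, 0.8]
opening: 0.0856
grip_force: 0.0
clock: 3.35
eef_pos: [0.437, -0.088, 0.2216]
tcp_rot: [3.138, -0.158, -0.001]
force: [-0.3, -0.1, 0.0]
opening: 0.0856
grip_force: 0.0
clock 3.35 station pos [-0.0775 -0.0555  0.2216] F_st [-0.3 -0.1  0. ] open 0.0856
shift units [ 1.68 -3.77  1.66] turn units [0.   0.01 0.  ]
```

```bash
python3 -m crank '[[0.42,-0.94,0,0,0,0],[0.42,-0.94,0,0,0,0],[0.42,-0.94,0,0,0,0],[0.42,-0.94,0,0,0,0],[0,0,0,0,0,0],[0,0,0,0,0,0]]'
python3 rel.py -0.0176 0.0285 0.132 -0.20
python3 - <<'E'
from station import robot
import cv2,numpy as np
c=robot.get_calibration("wrist");p,d=robot.capture("wrist");np.savez("wrist.npz",p=p,d=d,**c)
cv2.imwrite("pics/wrist.png",p[:,:,::-1])
E
```

```text
clock: 4.1
eef_pos: [0.4858, -0.0247, 0.222]
tcp_rot: [-3.118, 0.102, 0.0]
force: [-0.5, -0.5, -0.1]
opening: 0.0854
grip_force: 0.0
clock 4.1 station pos [-0.0227  0.0026  0.222 ] F_st [-0.5 -0.4 -0.1] open 0.0854
shift units [ 0.03 -0.98  3.62] turn units [-0.25  0.01  0.41]
```

View pics/wrist.png

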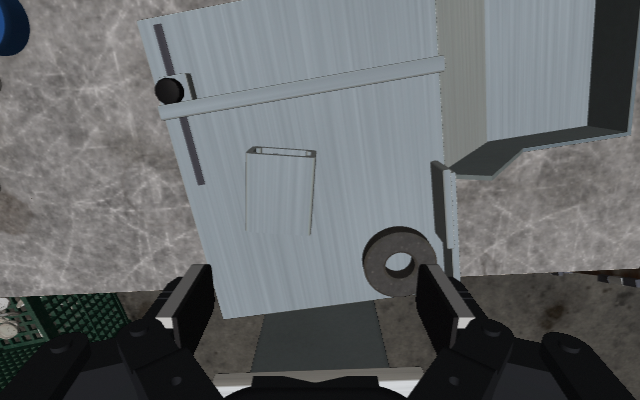

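The wrist view shows the offcut top with corners at about (247,153), (315,158), (310,235) and (246,230). The bar runs from (160,115) to (443,68) and the ring is at (399,262). The pose is slightly off what I commanded, so I'll check the joints and cross-check the positions.

Run:
```python
from h import *
from station import robot
s=robot.state();print(s["joint_pos"].round(3),s["eef_pos"],s["tcp_rot"])
t=np.load("st.npy");c,n=np.cos(t[2]),np.sin(t[2]);R=np.array([[c,-n],[n,c]])
f=lambda q,z:((ray("wrist",q,z)[:2]-t[:2])@R).round(4)
print("off",[f(q,.16) for q in [(247,153),(315,158),(310,235),(246,230)]])
print("bar top front",[f(q,.162) for q in [(163,119),(443,70)]])
print("deck corners",[f(q,.13) for q in [(138,20),(223,318)]])
print("ring",f((399,258),.146))
```

```text
[-0.066  0.163 -0.033  1.375  0.022  3.141] [ 0.48575393 -0.02474262  0.22210431] [-3.11806342e+00  1.01957230e-01 -1.63279431e-04]
off [array([0.0179, 0.0465]), array([ 0.0068, -0.0001]), array([-0.0508,  0.0131]), array([-0.0394,  0.0603])]
bar top front [array([0.0501, 0.0975]), array([ 0.0508, -0.0907])]
deck corners [array([0.1187, 0.1095]), array([-0.1342,  0.1101])]
ring [-0.088  -0.0535]
```

Joint 6 is at its limit (3.14), so I'll use the equivalent half-turned grasp by turning back 178°.

```bash
R='[0,0,0,0,0,-1]'
python3 -m crank '[[0,0,0,0,0,-1],[0,0,0,0,0,-1],[0,0,0,0,0,-1],[0,0,0,0,0,-1],[0,0,0,0,0,-1],[0,0,0,0,0,-1],[0,0,0,0,0,-1],[0,0,0,0,0,-1],[0,0,0,0,0,-1],[0,0,0,0,0,-1]]' >/dev/null
python3 -m crank '[[0,0,0,0,0,-1],[0,0,0,0,0,-1],[0,0,0,0,0,-1],[0,0,0,0,0,-1],[0,0,0,0,0,-1],[0,0,0,0,0,-1],[0,0,0,0,0,-1],[0,0,0,0,0,-1],[0,0,0,0,0,-1],[0,0,0,0,0,-1]]' >/dev/null
python3 -m crank '[[0,0,0,0,0,-1],[0,0,0,0,0,-1],[0,0,0,0,0,-1],[0,0,0,0,0,-1],[0,0,0,0,0,-1],[0,0,0,0,0,-1],[0,0,0,0,0,-1],[0,0,0,0,0,-1],[0,0,0,0,0,-1],[0,0,0,0,0,-1]]' >/dev/null
python3 -m crank '[[0,0,0,0,0,-1],[0,0,0,0,0,-1],[0,0,0,0,0,-1],[0,0,0,0,0,-1],[0,0,0,0,0,-1],[0,0,0,0,0,0],[0,0,0,0,0,0]]'
python3 rel.py -0.017 0.029 0.132 2.94
```

```text
clock: 8.78
eef_pos: [0.486, -0.0245, 0.2223]
tcp_rot: [-0.242, -3.132, -0.035]
force: [-0.4, -1.1, 0.2]
opening: 0.0854
grip_force: 0.0
clock 8.78 station pos [-0.0225  0.0028  0.2223] F_st [-0.5 -1.1  0.2] open 0.0854
shift units [0.04 0.99 3.63] turn units [ 0.25 -0.02 -0.59]
```

```bash
python3 -m crank '[[0,0,0,0.25,-0.02,-0.59],[0,0.5,0.3,0,0,0],[0,0.5,0.3,0,0,0],[0,0,0,0,0,0],[0,0,0,0,0,0]]'
python3 rel.py -0.017 0.029 0.132 2.94
```

```text
clock: 9.4
eef_pos: [0.4886, 0.0008, 0.2071]
tcp_rot: [-0.157, -3.138, -0.0]
force: [-0.7, 0.4, 0.3]
opening: 0.0852
grip_force: 0.0
clock 9.4 station pos [-0.0174  0.0278  0.2071] F_st [-0.7  0.5  0.3] open 0.0852
shift units [-0.01  0.05  3.  ] turn units [ 0.   -0.    0.03]
```

```bash
python3 -m crank '[[0,0.05,0.5,0,0,0],[0,0,0.5,0,0,0],[0,0,0.5,0,0,0],[0,0,0.5,0,0,0],[0,0,0.4,0,0,0],[0,0,0.3,0,0,0],[0,0,0.2,0,0,0],[0,0,0,0,0,0],[0,0,0,0,0,0]]'
python3 rel.py -0.017 0.029 0.132 2.94
```

```text
clock: 10.52
eef_pos: [0.489, 0.0018, 0.135]
tcp_rot: [0.158, 3.137, 0.0]
force: [-0.7, 0.1, -0.8]
opening: 0.0856
grip_force: 0.0
clock 10.53 station pos [-0.0168  0.0287  0.135 ] F_st [-0.7  0.1 -0.8] open 0.0856
shift units [0.01 0.01 0.12] turn units [0.   0.01 0.02]
```

```bash
python3 -m crank '[[0,0,0,0,0,0],[0,0,0,0,0,0],[0,0,0,0,0,0],[0,0,0,0,0,0],[0,0,0,0,0,0],[0,0,0,0,0,0]]' 0.5
python3 rel.py 0 0.029 0.135 3.1416
```

```text
clock: 11.28
eef_pos: [0.4888, 0.0018, 0.1347]
tcp_rot: [0.158, 3.137, 0.0]
force: [-0.4, 0.3, -0.1]
opening: 0.0428
grip_force: 0.0
clock 11.28 station pos [-0.0171  0.0288  0.1347] F_st [-0.3  0.3 -0.1] open 0.0428
shift units [-0.67  0.14 -0.01] turn units [ 0.    0.   -2.29]
```

Run:
```python
from station import robot
import cv2,numpy as np
p,d=robot.capture("wrist");q,d=robot.capture("scene")
a=cv2.resize(p[:,:,::-1],(560,350));b=cv2.resize(q[100:220,200:400,::-1],(400,240),interpolation=cv2.INTER_CUBIC)
o=np.zeros((590,560,3),np.uint8);o[:350]=a;o[350:,:400]=b
cv2.imwrite("pics/g1.png",o)
```

```text
(no output)
```

View pics/g1.png

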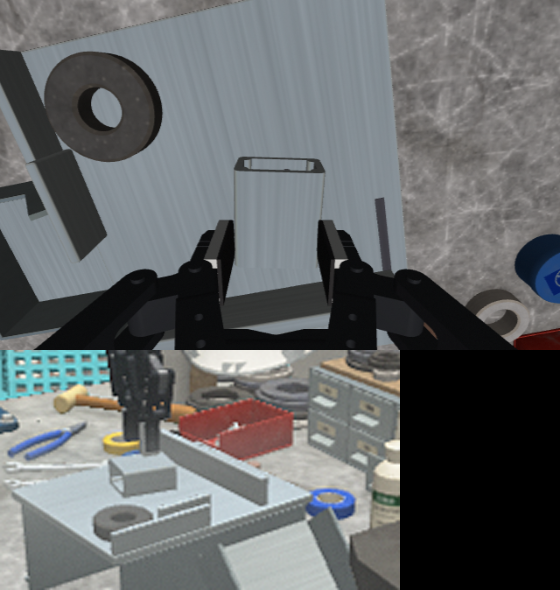

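The wrist crop shows the offcut's near end at rows 158-172 and its far end near row 268, with the pads at (225,260) and (330,260). It looks as if the pads closed beyond the offcut, so I'll measure with a pixel-to-position check.

Run:
```python
from station import robot
import cv2
from h import *
c=robot.get_calibration("wrist");p,d=robot.capture("wrist");np.savez("wrist.npz",p=p,d=d,**c)
t=np.load("st.npy");cc,n=np.cos(t[2]),np.sin(t[2]);R=np.array([[cc,-n],[n,cc]])
f=lambda q,z:((ray("wrist",q,z)[:2]-t[:2])@R).round(4)
print("near top",[f(q,.16) for q in [(271,194),(369,194)]],"far",[f(q,.16) for q in [(272,305),(370,305)]], "ring",f((118,119),.146))
K=c["intrinsics"];T=np.linalg.inv(c["pose"])
for z in(.135,.145,.155):
  w=robot.state()["eef_pos"].copy();w[2]=z
  q=T[:3,:3]@w+T[:3,3];print("tcp px",z,K[0,0]*q[0]/-q[2]+K[0,2],K[1,1]*q[1]/q[2]+K[1,2])
v=np.hstack([p[180:360,220:420,::-1]]);cv2.imwrite("pics/g2.png",cv2.resize(v,None,fx=3.2,fy=3.2,interpolation=cv2.INTER_CUBIC))
D=c["pose"];
for q in[(320,240),(320,290),(320,310),(320,330),(320,350)]:
  dd=d[q[1],q[0]];print(q,dd,(D[:3,:3]@(np.array([(q[0]-K[0,2])/K[0,0],-(q[1]-K[1,2])/K[1,1],-1])*dd)+D[:3,3]).round(3))
```

```text
near top [array([-0.0509,  0.0159]), array([-0.042 ,  0.0608])] far [array([0.0079, 0.0023]), array([0.0179, 0.0523])] ring [-0.0977 -0.0494]
tcp px 0.135 312.6192143422389 232.96754395014574
tcp px 0.145 312.4905254908885 240.4905648670569
tcp px 0.155 312.34813075112964 248.8148182458307
(320, 240) 0.17280254 [0.482 0.006 0.159]
(320, 290) 0.17965814 [0.51  0.004 0.161]
(320, 310) 0.21913186 [0.543 0.001 0.13 ]
(320, 330) 0.22150022 [ 0.557 -0.     0.132]
(320, 350) 0.20341519 [ 0.555 -0.001  0.151]
```

View pics/g2.png

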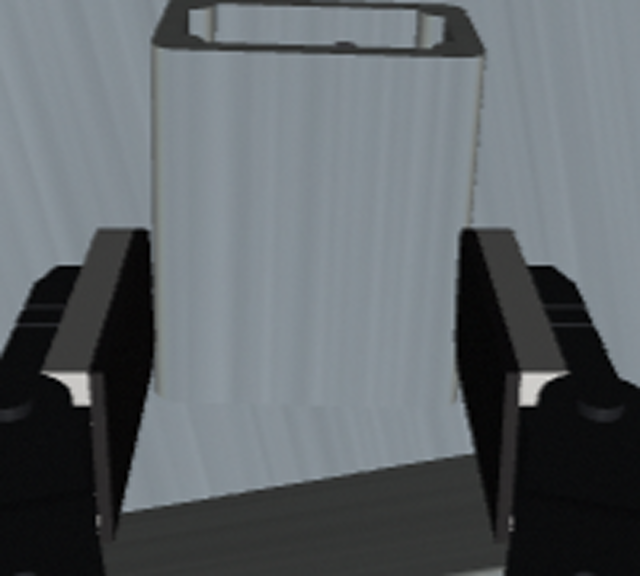

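Run:
```python
from h import *
c=np.load("wrist.npz");K,D,d=c["intrinsics"],c["pose"],c["d"]
t=np.load("st.npy")
for q in[(252,258),(262,258),(262,275),(262,300),(255,320),(244,290),(378,258),(366,258),(366,300),(395,290)]:
  dd=d[q[1],q[0]];print(q,round(float(dd),4),(D[:3,:3]@(np.array([(q[0]-K[0,2])/K[0,0],-(q[1]-K[1,2])/K[1,1],-1])*dd)+D[:3,3]).round(3))
print(D[:3,3])
```

```text
(252, 258) 0.1444 [ 0.475 -0.021  0.187]
(262, 258) 0.1464 [ 0.476 -0.018  0.185]
(262, 275) 0.1431 [ 0.481 -0.018  0.19 ]
(262, 300) 0.1435 [ 0.491 -0.019  0.193]
(255, 320) 0.1261 [ 0.488 -0.018  0.21 ]
(244, 290) 0.1228 [ 0.475 -0.02   0.21 ]
(378, 258) 0.1462 [0.481 0.03  0.186]
(366, 258) 0.1467 [0.48  0.025 0.185]
(366, 300) 0.1457 [0.496 0.024 0.191]
(395, 290) 0.1296 [0.484 0.033 0.204]
[0.40986954 0.01104201 0.31699639]
```

Run:
```python
from station import robot
from h import *
import cv2
c=robot.get_calibration("scene");p,d=robot.capture("scene");np.savez("scene.npz",p=p,d=d,**c)
K,D=c["intrinsics"],c["pose"]
v,u=np.mgrid[100:220,230:320];dd=d[100:220,230:320]
P=np.stack([(u-K[0,2])/K[0,0]*dd,-(v-K[1,2])/K[1,1]*dd,-dd],-1)@D[:3,:3].T+D[:3,3]
m=(dd>0)&(np.linalg.norm(P[...,:2]-[.489,.002],axis=-1)<.045)
dark=p[100:220,230:320].mean(-1)<75
for r in range(30,75,2):
  k=m[r]; 
  if k.any(): print(100+r,"u",u[r][k].min(),u[r][k].max(),"z",P[r][k][:,2].min().round(3),P[r][k][:,2].max().round(3),"dark",(k&dark[r]).sum())
cv2.imwrite("pics/g3.png",cv2.resize(p[120:210,220:340,::-1],None,fx=6,fy=6,interpolation=cv2.INTER_CUBIC))
```

```text
130 u 261 272 z 0.209 0.228 dark 10
132 u 261 272 z 0.204 0.225 dark 11
134 u 261 272 z 0.2 0.221 dark 11
136 u 261 280 z 0.195 0.215 dark 13
138 u 261 280 z 0.19 0.21 dark 13
140 u 261 280 z 0.186 0.207 dark 13
142 u 262 280 z 0.182 0.202 dark 13
144 u 262 280 z 0.177 0.197 dark 9
146 u 270 280 z 0.188 0.193 dark 0
148 u 270 280 z 0.184 0.19 dark 0
150 u 270 280 z 0.178 0.183 dark 0
152 u 265 282 z 0.158 0.178 dark 0
154 u 255 285 z 0.158 0.162 dark 0
156 u 255 287 z 0.154 0.161 dark 0
158 u 255 288 z 0.148 0.161 dark 0
160 u 255 288 z 0.143 0.161 dark 0
162 u 255 288 z 0.137 0.157 dark 0
164 u 254 289 z 0.13 0.153 dark 0
166 u 252 291 z 0.128 0.149 dark 0
168 u 251 291 z 0.128 0.143 dark 0
170 u 252 290 z 0.128 0.139 dark 0
172 u 253 288 z 0.128 0.133 dark 0
174 u 257 283 z 0.128 0.13 dark 0
```

View pics/g3.png

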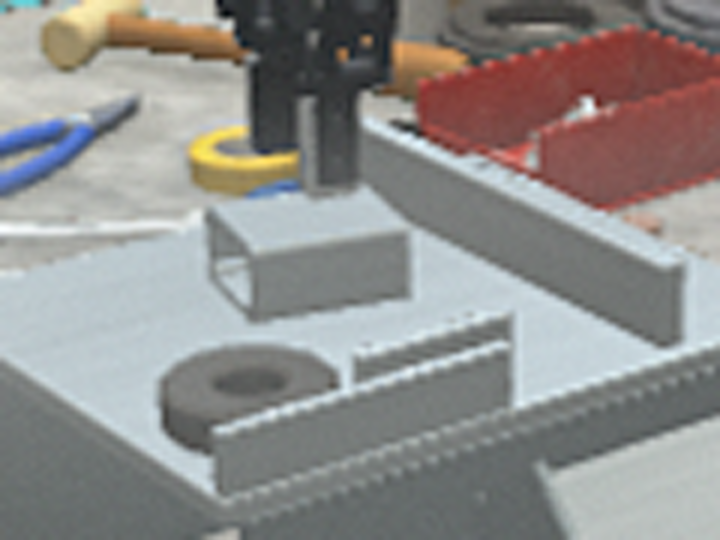

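The scene crop shows both fingertips ending above the offcut top, at (330,190) in the crop, with z ≈ 0.177. The reported TCP height therefore sits about 40 mm below the real tips. I'll reopen, go down in steps, and check tip height with depth.

```bash
cat > tip.py <<'E'
from station import robot
from h import *
s=robot.state();c=robot.get_calibration("wrist");p,d=robot.capture("wrist")
K,D=c["intrinsics"],c["pose"];v,u=np.mgrid[0:400,0:640]
P=np.stack([(u-K[0,2])/K[0,0]*d,-(v-K[1,2])/K[1,1]*d,-d],-1)@D[:3,:3].T+D[:3,3]
g=(d>0)&(d<.3)
Q=P-s["eef_pos"]
from scipy.spatial.transform import Rotation as Ro
L=Ro.from_rotvec(s["tcp_rot"]).inv().apply(Q.reshape(-1,3)).reshape(Q.shape)
for sg,n in((-1,"-y"),(1,"+y")):
  y=L[...,1]*sg
  m=g&(np.abs(L[...,0])<.02)&(y>.015)&(y<.07)&(L[...,2]<0.03)&(p.mean(-1)<70)
  print(n,"n",m.sum(),"tip world z pct",np.percentile(P[m][:,2],[0.5,2,5]).round(4),"inner |y|",np.percentile(y[m],2).round(4),"x",np.percentile(L[m][:,0],[2,98]).round(3))
E
python3 tip.py
python3 -m crank '[[0,0,0,0,0,0],[0,0,0,0,0,0],[0,0,0,0,0,0],[0,0,0,0,0,0],[0,0,0.2,0,0,0],[0,0,0.2,0,0,0],[0,0,0.2,0,0,0],[0,0,0.2,0,0,0],[0,0,0,0,0,0],[0,0,0,0,0,0]]' 1
python3 tip.py; python3 rel.py -0.017 0.029 0.094 2.94
```

```text
-y n 15701 tip world z pct [0.1808 0.1867 0.1954] inner |y| 0.0162 x [-0.008  0.018]
+y n 16294 tip world z pct [0.1312 0.1853 0.1945] inner |y| 0.0168 x [-0.008  0.018]
clock: 12.78
eef_pos: [0.4889, 0.0018, 0.1147]
tcp_rot: [0.158, 3.137, 0.0]
force: [-0.1, 0.3, 0.4]
opening: 0.0854
grip_force: 0.0
-y n 15181 tip world z pct [0.1699 0.1743 0.1804] inner |y| 0.021 x [-0.006  0.018]
+y n 14959 tip world z pct [0.1306 0.1724 0.1788] inner |y| 0.0192 x [-0.007  0.018]
clock 12.82 station pos [-0.017   0.0287  0.1148] F_st [-0.4  0.7  0.1] open 0.0851
shift units [0.   0.01 0.83] turn units [0.   0.   0.02]
```

```bash
python3 -m crank '[[0,0,0.2,0,0,0],[0,0,0.2,0,0,0],[0,0,0.2,0,0,0],[0,0,0.2,0,0,0],[0,0,0.2,0,0,0],[0,0,0,0,0,0]]'
python3 tip.py
python3 -m crank '[[0,0,0,0,0,0],[0,0,0,0,0,0],[0,0,0,0,0,0],[0,0,0,0,0,0],[0,0,0,0,0,0]]' 0.5
python3 tip.py; python3 rel.py -0.017 0.029 0.094 2.94
```

```text
clock: 13.58
eef_pos: [0.4885, 0.0018, 0.0892]
tcp_rot: [-0.158, -3.137, -0.0]
force: [-0.8, -0.0, 0.2]
opening: 0.0854
grip_force: 0.0
-y n 15211 tip world z pct [0.1445 0.1488 0.1547] inner |y| 0.0211 x [-0.006  0.018]
+y n 14963 tip world z pct [0.1307 0.1469 0.1532] inner |y| 0.0193 x [-0.006  0.018]
clock: 14.25
eef_pos: [0.4891, 0.0018, 0.0901]
tcp_rot: [0.158, 3.137, 0.0]
force: [-1.5, 0.1, 5.2]
opening: 0.0494
grip_force: 62.9
-y n 15209 tip world z pct [0.1427 0.151  0.1601] inner |y| 0.0165 x [-0.008  0.018]
+y n 15780 tip world z pct [0.1304 0.1453 0.1586] inner |y| 0.0169 x [-0.008  0.018]
clock 14.3 station pos [-0.0168  0.0287  0.0901] F_st [-0.4 -0.2  5.7] open 0.0491
shift units [ 0.01  0.01 -0.16] turn units [0.   0.01 0.02]
```

Gripped at 49.4 mm, with a 5 N press on the deck. I'll relieve the press slightly, turn square, and move toward the bar.

```bash
python3 -m crank '[[0,0,-0.03,0,0,-0.57],[0,0,0,0,0,-0.57],[0,0,0,0,0,-0.57],[0,0,0,0,0,-0.57],[0,0,0,0,0,0],[0,0,0,0,0,0]]'
python3 rel.py 0.016 0.029 0.089 3.1416
```

```text
clock: 15.05
eef_pos: [0.4885, 0.0018, 0.0902]
tcp_rot: [0.153, -3.138, -0.0]
force: [0.4, 0.1, -2.8]
opening: 0.0492
grip_force: 62.3
clock 15.05 station pos [-0.0173  0.0288  0.0902] F_st [ 0.4  0.1 -2.8] open 0.0492
shift units [-1.33  0.01  0.05] turn units [ 0.   -0.   -0.02]
```

```bash
python3 -m crank '[[-0.3,0,0.01,0,0,-0.02],[-0.3,0,0,0,0,0],[-0.3,0,0,0,0,0],[-0.2,0,0,0,0,0],[-0.1,0,0,0,0,0],[0,0,0,0,0,0],[0,0,0,0,0,0]]'
python3 rel.py 0.021 0.029 0.089 3.1416
```

```text
clock: 15.92
eef_pos: [0.5187, 0.0048, 0.0902]
tcp_rot: [-0.157, 3.137, 0.0]
force: [0.7, 0.2, -1.0]
opening: 0.0491
grip_force: 62.4
clock 15.93 station pos [0.013  0.0288 0.0902] F_st [ 0.7  0.2 -1. ] open 0.0491
shift units [-0.32  0.01  0.05] turn units [0.   0.01 0.01]
```

Now feel for the bar in steps of about 1.25 mm.

```bash
python3 -m crank '[[-0.1,0,0,0,0,0],[-0.05,0,0,0,0,0],[-0.05,0,0,0,0,0],[0,0,0,0,0,0]]'|grep -E "pos|force"
python3 -m crank '[[-0.05,0,0,0,0,0],[0,0,0,0,0,0]]'|grep -E "pos|force"
python3 rel.py 0.021 0.029 0.089 3.1416
```

```text
eef_pos: [0.5238, 0.0054, 0.0901]
force: [0.1, 0.6, -2.1]
grip_force: 62.4
eef_pos: [0.5246, 0.0054, 0.0902]
force: [-2.5, -1.0, 0.5]
grip_force: 62.4
clock 16.68 station pos [0.0189 0.0288 0.0902] F_st [-2.6 -0.7  0.5] open 0.0494
shift units [-0.09  0.01  0.05] turn units [ 0.   -0.    0.01]
```

```bash
python3 -m crank '[[-0.02,0,0,0,0,0],[0,0,0,0,0,0]]'|grep -E "pos|force"
python3 rel.py 0.021 0.029 0.089 3.1416
python3 -m crank '[[-0.02,0,0,0,0,0],[0,0,0,0,0,0]]'|grep -E "pos|force"
python3 rel.py 0.021 0.029 0.089 3.1416
```

```text
eef_pos: [0.5245, 0.0054, 0.0901]
force: [-5.9, -0.5, 2.9]
grip_force: 62.7
clock 16.93 station pos [0.0188 0.0288 0.0901] F_st [-6.   0.   2.9] open 0.0491
shift units [-0.09  0.01  0.05] turn units [ 0.   -0.01  0.01]
eef_pos: [0.5245, 0.0054, 0.0901]
force: [-8.0, -0.8, 4.1]
grip_force: 62.9
clock 17.18 station pos [0.0188 0.0288 0.0901] F_st [-8.   0.   4.1] open 0.0489
shift units [-0.09  0.01  0.05] turn units [ 0.   -0.02  0.01]
```

Contact is found at TCP x = 0.0188, at 8 N. I'll ease off to a light touch and slide right along the bar.

```bash
python3 -m crank '[[0.03,-0.1,-0.01,0,0,0],[0,-0.25,0,0,0,0],[0,-0.3,0,0,0,0],[0,-0.3,0,0,0,0],[0,-0.3,0,0,0,0],[0,-0.3,0,0,0,0],[0,0,0,0,0,0]]'|grep -E "pos|force"
python3 rel.py 0.0188 -0.055 0.0895 3.1416
```

```text
eef_pos: [0.5285, -0.0341, 0.0902]
force: [-5.0, -3.0, -0.7]
grip_force: 62.4
clock 18.05 station pos [ 0.0189 -0.0109  0.0902] F_st [-5.3 -2.5 -0.7] open 0.0493
shift units [ 0.   -1.76  0.03] turn units [-0.01 -0.01  0.  ]
```

```bash
python3 -m crank '[[0,-0.3,0,0,0,0],[0,-0.3,0,0,0,0],[0,-0.3,0,0,0,0],[0,-0.3,0,0,0,0],[0,-0.3,0,0,0,0],[0,-0.2,0,0,0,0],[0,0,0,0,0,0]]'|grep -E "pos|force"
python3 rel.py 0.0188 -0.085 0.0895 3.1416
```

```text
eef_pos: [0.5328, -0.0759, 0.0902]
force: [-6.0, -1.0, -1.4]
grip_force: 62.4
clock 18.93 station pos [ 0.019  -0.0529  0.0902] F_st [-6.1 -0.4 -1.4] open 0.0493
shift units [ 0.01 -1.28  0.03] turn units [-0.   -0.01  0.01]
```

```bash
python3 -m crank '[[0.02,-0.2,0,0,0,0],[0,-0.2,0,0,0,0],[0,-0.2,0,0,0,0],[0,0,0,0,0,0]]'|grep -E "pos|force"
python3 -m crank '[[0,-0.2,0,0,0,0],[0,-0.2,0,0,0,0],[0,-0.2,0,0,0,0],[0,0,0,0,0,0]]'|grep -E "pos|force"
python3 rel.py 0.0188 -0.120 0.0895 3.1416
```

```text
eef_pos: [0.5343, -0.0911, 0.0903]
force: [-3.5, -2.2, -3.6]
grip_force: 62.4
eef_pos: [0.5358, -0.106, 0.0904]
force: [-2.8, -1.4, -3.8]
grip_force: 62.5
clock 19.93 station pos [ 0.019  -0.0832  0.0904] F_st [-2.9 -1.1 -3.8] open 0.0488
shift units [ 0.01 -1.47  0.04] turn units [-0.01  0.    0.01]
```

```bash
python3 -m crank '[[0.02,-0.25,0,0,0,0],[0,-0.25,0,0,0,0],[0,-0.25,0,0,0,0],[0,0,0,0,0,0]]'|grep -E "pos|force"
python3 -m crank '[[0,-0.25,0,0,0,0],[0,-0.25,0,0,0,0],[0,-0.25,0,0,0,0],[0,-0.25,0,0,0,0],[0,0,0,0,0,0]]'|grep -E "pos|force"
python3 rel.py 0.0188 -0.130 0.0895 3.1416
```

```text
eef_pos: [0.5375, -0.1246, 0.0905]
force: [-0.3, 0.0, -2.5]
grip_force: 62.5
eef_pos: [0.5397, -0.1494, 0.0903]
force: [0.5, 0.4, -2.5]
grip_force: 62.5
clock 21.05 station pos [ 0.0186 -0.1267  0.0903] F_st [ 0.5  0.3 -2.5] open 0.0495
shift units [-0.01 -0.13  0.03] turn units [0.   0.   0.01]
```

```bash
python3 -m crank '[[0,-0.15,0,0,0,0],[0,-0.1,0,0,0,0],[0,0,0,0,0,0]]'|grep -E "pos|force"
python3 -m crank '[[0,0,0,0,0,0],[0,0,0,0,0,0],[0,0,0,0,0,0],[0,0,0,0,0,0],[0,0,0,0,0,0],[0,0,0,0,0,0]]' 1
python3 -m crank '[[0,0,-0.5,0,0,0],[0,0,-0.5,0,0,0],[0,0,-0.7,0,0,0],[0,0,-0.7,0,0,0],[0,0,-0.7,0,0,0],[0,0,-0.7,0,0,0],[0,0,0,0,0,0]]'|grep -E "pos|force"
python3 - <<'E'
from station import robot
import cv2,numpy as np
p,d=robot.capture("top");q,d=robot.capture("scene")
cv2.imwrite("pics/end.png",np.vstack([cv2.resize(p[120:300,170:410,::-1],(480,360)),cv2.resize(q[100:300,200:440,::-1],(480,400))[:240*2][:240]]))
E
```

```text
eef_pos: [0.5402, -0.1552, 0.0904]
force: [0.4, -0.2, -2.7]
grip_force: 62.5
clock: 22.18
eef_pos: [0.5403, -0.155, 0.0904]
tcp_rot: [-0.157, 3.137, 0.0]
force: [-0.6, 0.1, -0.4]
opening: 0.0854
grip_force: 0.0
eef_pos: [0.5412, -0.1554, 0.1874]
force: [-0.3, 0.1, 0.2]
grip_force: 0.0
```

View pics/end.png

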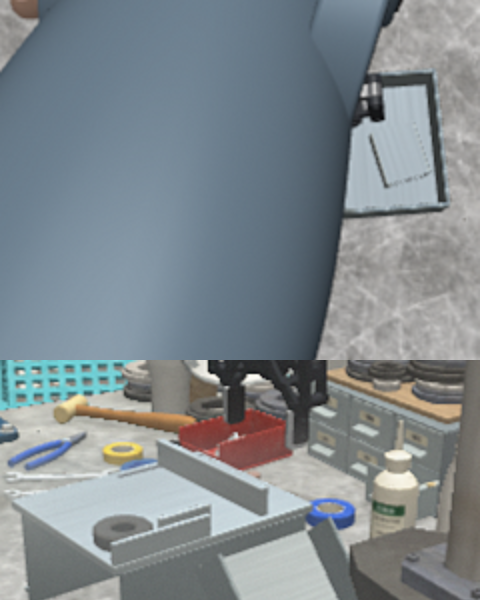

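The pictures show the offcut lying flat in the tray, at (405,155) in the top crop. The ring hasn't moved from (123,530) and the gripper is clear of everything.

```bash
python3 -c "
from station import robot
print(robot.job_done())"
```

```text
the job is handed in; nothing more can be done
None
```

The offcut went square along the bar, out through the throat and into the tray, with the ring left where it was; I gripped it to slide it, no wrist reading passed about 8 N, and it was handed in at about 23 s with no verdict returned.

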